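# Put a fresh roll of hand film on the rack

## Task

The film on one peg of the sloping roll rack is used up: only its bare cardboard core is left there. Take that core off and leave it in the grey bin, and hang the full film roll that stands on the table on the peg this frees, pushed all the way down against the board, and let go. Leave the other two rolls on the rack, and everything else on the table, where they are.

Things in the scene. Friction and masses are not known exactly. Their poses are not given: they have to be found in the camera images.
- peg_left: the left-hand (+y) of three equal wooden pegs 120 mm apart, 25 mm thick, standing 105 mm out of the rack's sloping board, round tips. Origin: where its centre line leaves the board's face. z: along the peg from board to tip, 50 degrees above level, leaning towards the robot; x: up the board's slope; y: level, along the row of pegs
- peg_mid: the middle of three equal wooden pegs 120 mm apart, 25 mm thick, standing 105 mm out of the rack's sloping board, round tips. Origin: where its centre line leaves the board's face. z: along the peg from board to tip, 50 degrees above level, leaning towards the robot; x: up the board's slope; y: level, along the row of pegs
- peg_right: the right-hand (-y) of three equal wooden pegs 120 mm apart, 25 mm thick, standing 105 mm out of the rack's sloping board, round tips. Origin: where its centre line leaves the board's face. z: along the peg from board to tip, 50 degrees above level, leaning towards the robot; x: up the board's slope; y: level, along the row of pegs
- core_mid (a point): centre of the bare cardboard core: a stiff brown tube open at both ends, 100 mm long, 47.6 mm outside and 40 mm inside, about 40 g. It hangs on one of the three pegs, its lower end against the board, 7.5 mm below the peg's centre line. Its z axis is the tube's axis
- film_roll_mid (a point): centre (half-way up) of the full roll of clear-grey film: a firm round roll 66 mm across and 100 mm long on the same kind of core, with a 40 mm hole right through, 0.15 to 0.3 kg, standing upright on the table. Its z axis is the roll's axis; both ends are alike
- film_roll: the same full roll; this origin is the centre of the end it stands on, 50 mm from its centre along its z axis
- core: the same bare core; this origin is the centre of the end that starts against the board, 50 mm from its centre along its z axis
- bin_in (a point): centre of the inner floor (4 mm above the table) of the open grey plastic bin, which stands firm on the table: 200 mm along its x axis, 160 mm along its y axis, walls 4 mm thick, rim 110 mm above the table; z up
- rack: the plywood roll rack, fixed to the table; origin on the table under the foot of the middle peg, y along the row of pegs, x away from the robot. Its board is 335 mm wide (y) and 150 mm up the slope; the pegs stand square to it, their feet on its mid-line 95 mm above the table
- part_roll_mid (a point): centre of the part-used film roll, 60 mm across, 100 mm long, hanging on another peg; bystander
- paper_roll_mid (a point): centre of the brown paper roll, 66 mm across, 100 mm long, hanging on another peg; bystander
- tape_roll: bystander: a fat roll of brown parcel tape lying flat, 104 mm across with a 76 mm hole, 48 mm high; origin at the centre of its underside
- tape_gun: bystander: a hand tape dispenser lying on its side, about 230 x 180 mm, 54 mm high; origin under the centre of its tape roll
- marker: bystander: a marker pen lying flat, 140 mm long, 16 mm thick; origin at its middle, on the table; its x axis is its length
- knife: bystander: a utility knife lying flat, 130 mm long, 24 mm wide, 16 mm high; origin at its middle, on the table; its x axis is its length
- brush: bystander: a long-handled brush lying flat, under 40 mm high; its x axis is its length
Things that resemble listed ones, but are neither listed nor needed, are in the scene too. Leave any orange or yellow look-alike of the core alone.

How it is judged:
On the way, in this order (a step that is already met when the one before it is completed fails the run):
1. the bare core has been drawn off its peg (distance between core_mid and peg_left above 0.16 m and distance between core_mid and peg_mid above 0.16 m and distance between core_mid and peg_right above 0.16 m), for 0.1 s.
2. the full roll hangs on the freed peg, down against the board (((z of film_roll_mid in the frame of peg_left between 0.044 and 0.056 m and x of film_roll_mid in the frame of peg_left between -0.012 and 0.012 m and y of film_roll_mid in the frame of peg_left between -0.012 and 0.012 m and angle between the z axis of film_roll_mid and the z axis of peg_left, either way round below 0.12 rad) or (z of film_roll_mid in the frame of peg_mid between 0.044 and 0.056 m and x of film_roll_mid in the frame of peg_mid between -0.012 and 0.012 m and y of film_roll_mid in the frame of peg_mid between -0.012 and 0.012 m and angle between the z axis of film_roll_mid and the z axis of peg_mid, either way round below 0.12 rad) or (z of film_roll_mid in the frame of peg_right between 0.044 and 0.056 m and x of film_roll_mid in the frame of peg_right between -0.012 and 0.012 m and y of film_roll_mid in the frame of peg_right between -0.012 and 0.012 m and angle between the z axis of film_roll_mid and the z axis of peg_right, either way round below 0.12 rad))), for 0.2 s.
At the end, for the whole second after the job is handed in: The full film roll hangs on the peg that the core was taken from: its axis in line with the peg within 7 degrees, its centre within 12 mm of the peg's centre line either way, and its end within 6 mm of the board. The bare core is inside the grey bin, its centre below the rim. Both are at rest (((z of film_roll_mid in the frame of peg_left between 0.044 and 0.056 m and x of film_roll_mid in the frame of peg_left between -0.012 and 0.012 m and y of film_roll_mid in the frame of peg_left between -0.012 and 0.012 m and angle between the z axis of film_roll_mid and the z axis of peg_left, either way round below 0.12 rad) or (z of film_roll_mid in the frame of peg_mid between 0.044 and 0.056 m and x of film_roll_mid in the frame of peg_mid between -0.012 and 0.012 m and y of film_roll_mid in the frame of peg_mid between -0.012 and 0.012 m and angle between the z axis of film_roll_mid and the z axis of peg_mid, either way round below 0.12 rad) or (z of film_roll_mid in the frame of peg_right between 0.044 and 0.056 m and x of film_roll_mid in the frame of peg_right between -0.012 and 0.012 m and y of film_roll_mid in the frame of peg_right between -0.012 and 0.012 m and angle between the z axis of film_roll_mid and the z axis of peg_right, either way round below 0.12 rad)) and x of core_mid in the frame of bin_in between -0.098 and 0.098 m and y of core_mid in the frame of bin_in between -0.078 and 0.078 m and z of core_mid in the frame of bin_in below 0.085 m and linear speed of each of film_roll, core below 0.02 m/s); the robot touches nothing.
It fails at once if a roll that was to stay on the rack was moved by more than 15 mm (distance of any of part_roll_mid, paper_roll_mid from where it was at the start of the episode above 0.015 m).
It fails at once if something else on the table was moved by more than 30 mm (distance of any of tape_roll, tape_gun, marker, knife, brush from where it was at the start of the episode above 0.03 m).
It also fails if it takes over 67 s, if anything falls off the work surface, if the arm or the gripper's body presses on something with over 40 N, if the wrist force passes 120 N, or if a joint passes its speed limit or range.

## Robot

A 6-joint arm with a two-finger parallel gripper is mounted at the origin on the work surface. World frame = base frame: x ahead of the robot, y to its left, z up, the work surface at z = 0. Lengths are in m, angles in rad, forces in N, time in s.
With the tool pointing down it reaches from about 0.25 to 0.775 m from the base axis. Payload 8.9 kg.
Tool frame: the origin (TCP) lies at the very end of the fingers, on their centre line; the grasp point (between the pads) lies 19 mm behind it (env.pinch_z is the distance from the TCP to the grasp point, in m); y points along the fingers, x is the direction in which the jaws open and shut, and the axes are right-handed (so a half turn about y gives the same grasp; the last joint's range is limited). The gripper opens to 85 mm and grips with 20 to 120 N. Pads are 22 mm wide; open, the fingers measure 114 mm over their backs; the gripper's body (76 mm by 85 mm) begins 54 mm behind the grasp point. The pads swing forward as they close: fully open they stand 13 mm farther back than shut.
Start: joints at [1.045, 0.291, -0.153, 1.127, 0, 1.431], TCP at [0.198, 0.486, 0.231] pointing down, gripper open.
Joint ranges: [-2.52, 2.52], [-0.91, 1.74], [-1.3, 1.37], [-1.96, 2.02], [-1.52, 1.47], [-3.14, 3.14]. Speed limits (rad/s): [2.22, 2.22, 2.79, 3.14, 3.14, 3.14].

## Interface

Orientations are given as a unit quaternion [x, y, z, w].
In Python, from bench import env gives the robot as it stands. The module is installed in compiled form; this text tells all that it offers.
- The arm moves only by the tool arm_command, never from a script. Its argument "rows" is a list of rows, each an object of numbers: "claw": the gripper's target within -1 to 1 (fully open at 1, half-way at 0, shut at -1); "x", "y", "z": the shift along the tool's x, y, z in units of 25 mm (1.0 is 25 mm); "yaw": the turn about the tool's y in units of 6 degrees (1.0 is 6 degrees). In form: [{"claw": .., "x": .., "y": .., "z": .., "yaw": ..}, ...]. A call has 1 to 8 rows; each row is the pose to reach, as a shift and turn from the pose commanded when the call began, along the tool's axes at that moment; what a row does not reach only later rows make up. A row lasts 1/12 s, in which the tool goes at most 41.7 mm and 7.16 degrees, less where a joint would pass 70% of its speed; a pose out of reach is approached as far as the arm can. A call with a gripper value outside its range is refused whole. The fingers move at their own pace and stop on an object; "squeeze" is the grip in N (left out, the last holds). Time passes only in rows, so rows that repeat a pose let the fingers close. It gives the time, the measured TCP pose, the force and the opening at its end, in the units of the state.
- env.observe(): the state, without advancing time (a new reading comes with each control period).
- env.capture(name): name is "scene" or "top" or "wrist"; returns the picture (400x640x3 uint8, red, green, blue); there is no depth.
- env.camera_info(name): a dict with "fov_y" (degrees; the focal length in pixels is half the picture's height over the tangent of half this angle, whatever the lens; pixels are square), "cx", "cy" (the principal point, pixels), "dist" ([k1, k2, p1, p2, k3] as OpenCV has them; the pictures are not rectified), "rvec" (rotation vector, rad) and "tvec" (3), from world to camera coordinates, as OpenCV has them; the wrist camera has in their place "hand_eye" (4x4, takes a point from camera to tool coordinates, whose origin is the TCP and whose axes are the tool frame's). Camera axes: x right, y down, z forward; pixel columns grow to the right and rows downward; lengths in m; the calibration is good to about 2 mm. A picture is of the moment at which its call begins: read the wrist's pose just before it. camera_info takes no time and is no camera call.
- env.close_job(): hands the job in, once; it reports no verdict.
The state is a dict: "clock": time; "joints": joint angles; "joint_vel": joint speeds; "tau": joint torques, N m; "ee_pos": TCP position; "ee_rot": TCP orientation; "wrist_force": force on the tool from outside, world axes, zero at the start; "moment": the same for the moment, N m; "width": finger opening in m.
Only numpy, scipy, OpenCV 4.12 (cv2) and the standard library are available. Lean on these libraries where they do the work, as an engineer would, in place of code of your own. Each camera call takes 0.05 s, during which the arm holds its last target. There are 200 camera calls.

## Working session

There is one attempt and no reset: what is moved stays moved. The work goes in short steps, Python scripts to look and compute and a tool call to move; the robot and the scene stay as the last step left them, time stands still between calls to the robot, and variables do not carry over. Pictures are saved under pics/ and viewed, about 8 in all and at most 12, crops included, and the job is handed in when it is done.

Besides the shell and the picture viewer there is one more tool, called after "Emit:" as name(argument=value, ...) on one line, values as JSON. arm_command: Moves the arm, as the interface text tells. Its arguments: {"type":"object","properties":{"rows":{"type":"array","items":{"type":"object","properties":{"claw":{"type":"number"},"x":{"type":"number"},"y":{"type":"number"},"z":{"type":"number"},"yaw":{"type":"number"}}}},"squeeze":{"type":"number"}},"required":["rows"]}

```bash
mkdir -p pics
python3 - <<'E'
from bench import env
import cv2,numpy as np
for n in("scene","top"):
    im=env.capture(n); cv2.imwrite(f"pics/{n}0.png",im[:,:,::-1])
    print(n,env.camera_info(n))
print(env.camera_info("wrist")); print(env.observe(),env.pinch_z)
E
```

```text
scene {'fov_y': 56.51922385662464, 'cx': 320.369637281878, 'cy': 198.5234159226641, 'dist': array([-0.06744976,  0.        ,  0.        ,  0.        ,  0.        ]), 'rvec': array([ 0.9060739 ,  2.68254845, -0.83382677]), 'tvec': array([ 0.38836764, -0.17612493,  1.19667877])}
top {'fov_y': 45.885933232041566, 'cx': 314.91151656286684, 'cy': 187.8978904570911, 'dist': array([-0.04005013,  0.        ,  0.        ,  0.        ,  0.        ]), 'rvec': array([ 2.14597795, -2.04065495,  0.23606942]), 'tvec': array([-0.02661358,  0.53319268,  1.14983291])}
{'fov_y': 68.24730171500066, 'cx': 322.2090224745826, 'cy': 198.44781026391533, 'dist': array([-0.02490842,  0.        ,  0.        ,  0.        ,  0.        ]), 'hand_eye': array([[ 9.99999473e-01, -7.23015183e-04,  7.29517308e-04,
        -1.39882436e-04],
       [-9.24956746e-04, -3.25131097e-01,  9.45668501e-01,
        -1.41306305e-01],
       [-4.46543922e-04, -9.45668677e-01, -3.25131594e-01,
         8.48346369e-02],
       [ 0.00000000e+00,  0.00000000e+00,  0.00000000e+00,
         1.00000000e+00]])}
{'clock': 0.1, 'joints': array([ 1.04468716e+00,  2.91230534e-01, -1.54017364e-01,  1.12669053e+00,
        2.88675329e-05,  1.43150023e+00]), 'joint_vel': array([-0.00161329, -0.00297308,  0.00306968,  0.0017144 , -0.00030832,
        0.0005144 ]), 'tau': array([ 2.41209542e-03, -5.37976813e+01,  3.31919646e+01,  9.29474831e-03,
       -9.09956339e-05, -1.86127167e-07]), 'ee_pos': array([0.19784842, 0.48589328, 0.2307988 ]), 'ee_rot': array([ 0.58694645,  0.39420843, -0.3949436 , -0.58661157]), 'wrist_force': array([-0.17064088,  0.02819579,  0.23920623]), 'moment': array([0.0226415 , 0.00364704, 0.00273668]), 'width': 0.08544469205467772} 0.0187
```

View pics/scene0.png

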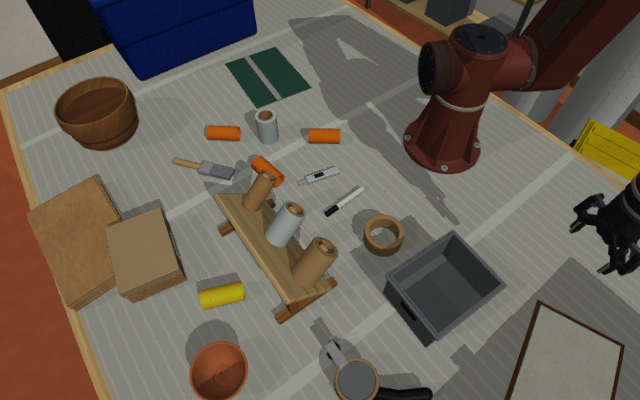

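View pics/top0.png

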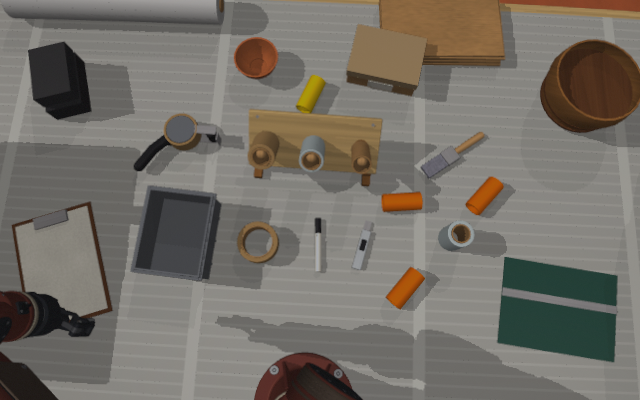

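The scene picture shows the rack holding three rolls: (318,262) thick brown, (285,223) grey film and (260,190) thin brown. The top view shows the same three at (263,150), (312,152) and (361,155). Upright grey roll candidates: scene (266,125), top (457,236), and it is the only standing grey roll. Core candidates: the thin brown tube at top (361,155) fits 47.6 mm. The brown one at (263,150) is the 66 mm paper roll, and the orange and yellow tubes are look-alikes. I'll confirm this in one crop.

```bash
cat > h.py <<'E'
import numpy as np,cv2
from bench import env
from scipy.spatial.transform import Rotation as R
def cam(n,pose=None):
    i=env.camera_info(n);f=200/np.tan(np.radians(i['fov_y']/2))
    K=np.array([[f,0,i['cx']],[0,f,i['cy']],[0,0,1]])
    if n=='wrist':
        T=np.eye(4);T[:3,:3]=R.from_quat(pose['ee_rot']).as_matrix();T[:3,3]=pose['ee_pos'];T=np.linalg.inv(T@i['hand_eye'])
        return K,i['dist'],T[:3,:3],T[:3,3]
    return K,i['dist'],cv2.Rodrigues(i['rvec'])[0],i['tvec']
def ray(n,px,pose=None):
    K,d,Rm,t=cam(n,pose)
    p=cv2.undistortPoints(np.array([[px]],float),K,d)[0,0]
    v=Rm.T@np.r_[p,1];return -Rm.T@t,v/np.linalg.norm(v)
def plane(n,px,z,pose=None):
    c,v=ray(n,px,pose);return c+v*(z-c[2])/v[2]
def tri(obs):
    A=np.zeros((3,3));b=np.zeros(3);L=[]
    for o in obs:
        c,v=ray(*o);P=np.eye(3)-np.outer(v,v);A+=P;b+=P@c;L.append((P,c))
    x=np.linalg.solve(A,b);return x,[np.linalg.norm(P@(x-c)) for P,c in L]
def proj(n,X,pose=None):
    K,d,Rm,t=cam(n,pose)
    return cv2.projectPoints(np.array(X,float).reshape(-1,1,3),cv2.Rodrigues(Rm)[0],t,K,d)[0][:,0]
E
python3 - <<'E'
import cv2,numpy as np
s=cv2.imread('pics/scene0.png');t=cv2.imread('pics/top0.png')
a=cv2.resize(s[155:305,205:355],None,fx=4,fy=4,interpolation=cv2.INTER_CUBIC)[:, :400*2][:600,:600]
a=cv2.resize(s[160:300,210:350],(400,400),interpolation=cv2.INTER_CUBIC)
b=cv2.resize(t[95:195,240:390],(400,267),interpolation=cv2.INTER_CUBIC)
c=cv2.resize(t[205:265,425:495],(233,200),interpolation=cv2.INTER_CUBIC)
o=np.zeros((600,800,3),np.uint8);o[:400,:400]=a;o[:267,400:]=b;o[300:500,400:633]=c
d=cv2.resize(s[100:150,240:290],(200,200),interpolation=cv2.INTER_CUBIC);o[400:600,:200]=d
cv2.imwrite('pics/c1.png',o)
E
```

```text
(no output)
```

View pics/c1.png

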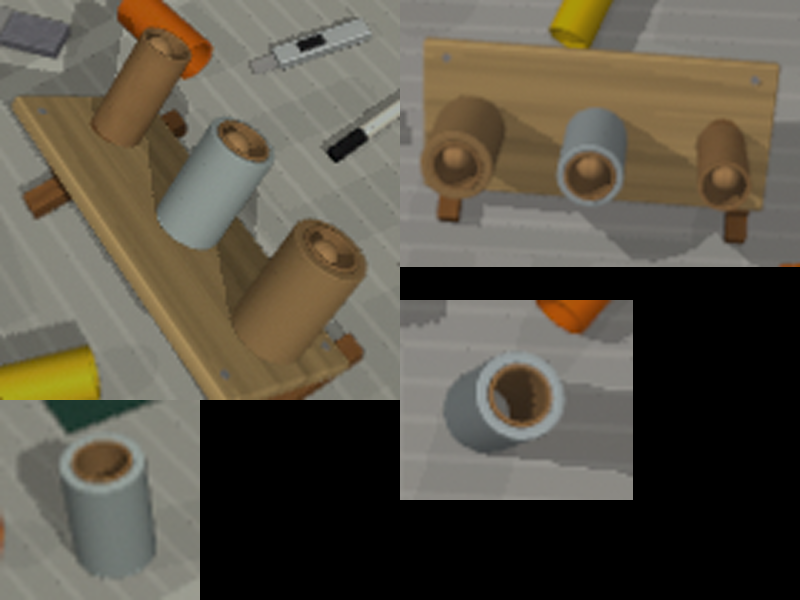

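The crop confirms it. The thin-walled tube on the right (-y) peg, with its peg tip at top (361,162), is the core. The standing grey roll has its top centre at top (461,234) and scene (266,115).

Run:
```python
from h import *
np.set_printoptions(precision=4,suppress=True)
for k,a,b in (('core end',(360.8,163.6),(267.4,175.8)),('part end',(311.3,160.2),(295.8,209)),('paper end',(261.4,155),(326.6,246.5)),('roll top',(461,233.8),(265.75,115.25))):
    print(k,*tri([('top',a),('scene',b)]))
t=cv2.imread('pics/top0.png')
print('roll top on plane',plane('top',(461,233.8),.1),plane('scene',(265.75,115.25),.1))
for c in((148,187),(218,194),(207,279),(133,271)): print('bin',plane('top',c,.11))
for c in((454,232),(505,282),(427,345),(386,283)): print('bin s',plane('scene',c,.11))
for n,p,z in (('brushhead',(440,163),.03),('orange1',(402,202),.02),('tape',(258,242),.048),('knife',(362,245),.01),('orange2',(485,196),.02),('brushtip',(485,135),.02),('orange3',(405,288),.02)):print(n,plane('top',p,z))
# board corners (height: mid .095 +-75*sin40)
h=.075*np.sin(np.radians(40))
for p,z in(((249.4,109.3),.095+h),((382,119.4),.095+h),((375.7,173.8),.095-h)):print('board',plane('top',p,z))
o=env.observe();print(R.from_quat(o['ee_rot']).as_matrix())
```

```text
core end [ 0.5719 -0.1058  0.1696] [np.float64(0.001148738400632134), np.float64(0.0011487384006322395)]
part end [0.5732 0.013  0.1684] [np.float64(0.0032936671174895946), np.float64(0.0032936671174896644)]
paper end [0.5782 0.1326 0.1728] [np.float64(0.004588458395039144), np.float64(0.004588458395039057)]
roll top [ 0.4264 -0.3602  0.0989] [np.float64(0.0023106639024769696), np.float64(0.0023106639024768586)]
roll top on plane [ 0.4279 -0.3616  0.1   ] [ 0.4257 -0.3569  0.1   ]
bin [0.5042 0.4128 0.11  ]
bin [0.4953 0.2369 0.11  ]
bin [0.2887 0.2431 0.11  ]
bin [0.2977 0.4221 0.11  ]
bin s [0.2879 0.2674 0.11  ]
bin s [0.2936 0.4248 0.11  ]
bin s [0.5307 0.4106 0.11  ]
bin s [0.5062 0.2617 0.11  ]
brushhead [ 0.6267 -0.3301  0.03  ]
orange1 [ 0.5172 -0.2309  0.02  ]
tape [0.3895 0.1372 0.048 ]
knife [ 0.3996 -0.1293  0.01  ]
orange2 [ 0.5444 -0.4519  0.02  ]
brushtip [ 0.7162 -0.4577  0.02  ]
orange3 [ 0.2946 -0.2406  0.02  ]
board [0.7078 0.1724 0.1432]
board [ 0.6973 -0.1582  0.1432]
board [ 0.5834 -0.1566  0.0468]
[[ 0.3772 -0.0006 -0.9261]
 [ 0.9261 -0.001   0.3772]
 [-0.0011 -1.      0.0002]]
```

Emit:
arm_command(rows=[{"claw":1,"x":-16.1,"y":-1.6,"z":-23.3,"yaw":-3.4},{"claw":1,"x":-16.1,"y":-1.6,"z":-23.3,"yaw":-3.4},{"claw":1,"x":-16.1,"y":-1.6,"z":-23.3,"yaw":-3.4},{"claw":1,"x":-16.1,"y":-1.6,"z":-23.3,"yaw":-3.4},{"claw":1,"x":-16.1,"y":-1.6,"z":-23.3,"yaw":-3.4},{"claw":1,"x":-16.1,"y":-1.6,"z":-23.3,"yaw":-3.4},{"claw":1,"x":-16.1,"y":-1.6,"z":-23.3,"yaw":-3.4},{"claw":1,"x":-16.1,"y":-1.6,"z":-23.3,"yaw":-3.4}], squeeze=30)

```text
clock: 0.77
ee_pos: [0.374, 0.2167, 0.2495]
ee_rot: [-0.508, -0.492, 0.492, 0.508]
wrist_force: [1.4, 1.3, 0.3]
width: 0.0854
```

```bash
cat > go.py <<'E'
import sys
from h import *
# go.py x y z yawdeg(world angle of tool x) : units for a move from the present pose
def units(T,a,o=None):
    o=o or env.observe();M=R.from_quat(o['ee_rot']).as_matrix()
    d=M.T@(np.array(T)-o['ee_pos'])/.025
    cur=np.degrees(np.arctan2(M[1,0],M[0,0]));y=-((a-cur+180)%360-180)/6
    return np.round(np.r_[d,y],2)
if __name__=='__main__':
    a=[float(v) for v in sys.argv[1:]]
    o=env.observe();print('t',round(o['clock'],2),'pos',o['ee_pos'].round(4),'F',o['wrist_force'].round(1),'w',round(o['width'],4))
    for i in range(0,len(a),4): print('x y z yaw',units(a[i:i+3],a[i+3],o))
E
python3 go.py .585 -.106 .27 88.3
```

```text
t 0.77 pos [0.374  0.2167 0.2495] F [1.4 1.3 0.3] w 0.0854
x y z yaw [-1.265e+01 -8.200e-01 -8.830e+00 -1.000e-02]
```

Emit:
arm_command(rows=[{"claw":1,"x":-12.65,"y":-0.8,"z":-8.8,"yaw":0},{"claw":1,"x":-12.65,"y":-0.8,"z":-8.8,"yaw":0},{"claw":1,"x":-12.65,"y":-0.8,"z":-8.8,"yaw":0},{"claw":1,"x":-12.65,"y":-0.8,"z":-8.8,"yaw":0},{"claw":1,"x":-12.65,"y":-0.8,"z":-8.8,"yaw":0},{"claw":1,"x":-12.65,"y":-0.8,"z":-8.8,"yaw":0},{"claw":1,"x":-12.65,"y":-0.8,"z":-8.8,"yaw":0},{"claw":1,"x":-12.65,"y":-0.8,"z":-8.8,"yaw":0}])

```text
clock: 1.43
ee_pos: [0.5557, -0.0625, 0.2666]
ee_rot: [-0.508, -0.492, 0.492, 0.508]
wrist_force: [-0.2, 0.8, 0.2]
width: 0.0852
```

Emit:
arm_command(rows=[{"claw":1,"x":-1.5,"y":0,"z":-1.0,"yaw":0},{"claw":1,"x":-1.5,"y":0,"z":-1.0,"yaw":0},{"claw":1,"x":-1.5,"y":0,"z":-1.0,"yaw":0}])

```text
clock: 1.68
ee_pos: [0.5794, -0.1008, 0.2654]
ee_rot: [-0.508, -0.491, 0.492, 0.509]
wrist_force: [-0.6, 0.2, 0.3]
width: 0.0856
```

```bash
python3 go.py .585 -.106 .132 88.3
python3 - <<'E'
from h import *
o=env.observe();im=env.capture('wrist')[:,:,::-1].copy()
F=np.array([.642,-.108,.095]);a=np.radians(-1.7);Rz=R.from_euler('z',a).as_matrix()
p=Rz@[-.643,0,.766];x=Rz@[.766,0,.643];y=Rz@[0,1,0]
X=[F+s*p-.0075*x+k*.0238*y for s in(0,.1) for k in(-1,0,1)]+[F+.105*p]
q=proj('wrist',X,o);print(q.round(0).tolist())
for u in q: cv2.circle(im,tuple(int(v) for v in u),3,(0,255,0),1)
cv2.imwrite('pics/w1.png',im)
E
```

```text
t 1.68 pos [ 0.5794 -0.1008  0.2654] F [-0.6  0.2  0.3] w 0.0856
x y z yaw [-0.2   5.34 -0.24 -0.04]
[[297.0, 225.0], [317.0, 225.0], [338.0, 225.0], [288.0, 193.0], [315.0, 193.0], [343.0, 193.0], [315.0, 199.0]]
```

View pics/w1.png

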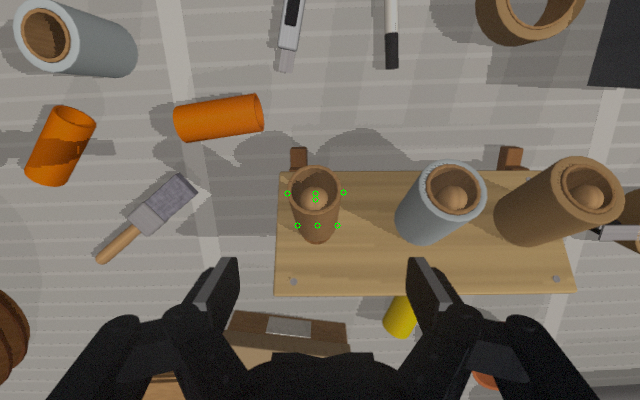

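The wrist view shows the core's end at (315,187) with its peg tip at (316,196). My predictions were (315,193) and (315,199), so they agree within about 4 mm. I'll descend and grip.

Emit:
arm_command(rows=[{"claw":1,"x":-0.22,"y":1.3,"z":-0.2},{"claw":1,"x":-0.22,"y":2.6,"z":-0.2},{"claw":1,"x":-0.22,"y":3.9,"z":-0.2},{"claw":1,"x":-0.22,"y":5.0,"z":-0.2},{"claw":1,"x":-0.22,"y":5.3,"z":-0.2},{"claw":1,"x":-0.22,"y":5.3,"z":-0.2}])

```text
invalid input
```

Emit:
arm_command(rows=[{"claw":-0.6},{"claw":-0.6},{"claw":-0.6},{"claw":-0.6},{"claw":-0.6},{"claw":-0.6},{"claw":-0.6},{"claw":-0.6}], squeeze=30)

```text
invalid input
```

Emit:
arm_command(rows=[{"claw":1,"x":-0.22,"y":1.3,"z":-0.2,"yaw":0},{"claw":1,"x":-0.22,"y":2.6,"z":-0.2,"yaw":0},{"claw":1,"x":-0.22,"y":3.9,"z":-0.2,"yaw":0},{"claw":1,"x":-0.22,"y":5.0,"z":-0.2,"yaw":0},{"claw":1,"x":-0.22,"y":5.3,"z":-0.2,"yaw":0},{"claw":1,"x":-0.22,"y":5.3,"z":-0.2,"yaw":0}])

```text
clock: 2.23
ee_pos: [0.5818, -0.1026, 0.1327]
ee_rot: [-0.506, -0.492, 0.493, 0.509]
wrist_force: [-0.3, -0.2, 0.9]
width: 0.0853
```

Emit:
arm_command(rows=[{"claw":-0.6,"x":0,"y":0,"z":0,"yaw":0},{"claw":-0.6,"x":0,"y":0,"z":0,"yaw":0},{"claw":-0.6,"x":0,"y":0,"z":0,"yaw":0},{"claw":-0.6,"x":0,"y":0,"z":0,"yaw":0},{"claw":-0.6,"x":0,"y":0,"z":0,"yaw":0},{"claw":-0.6,"x":0,"y":0,"z":0,"yaw":0},{"claw":-0.6,"x":0,"y":0,"z":0,"yaw":0},{"claw":-0.6,"x":0,"y":0,"z":0,"yaw":0}], squeeze=30)

```text
clock: 2.9
ee_pos: [0.5849, -0.1047, 0.1362]
ee_rot: [0.509, 0.493, -0.492, -0.507]
wrist_force: [-1.2, -0.4, 7.4]
width: 0.0475
```

Emit:
arm_command(rows=[{"claw":-0.6,"x":0,"y":-0.5,"z":0.42,"yaw":0},{"claw":-0.6,"x":0,"y":-1.0,"z":0.84,"yaw":0},{"claw":-0.6,"x":0,"y":-1.6,"z":1.34,"yaw":0},{"claw":-0.6,"x":0,"y":-2.2,"z":1.85,"yaw":0},{"claw":-0.6,"x":0,"y":-2.8,"z":2.35,"yaw":0},{"claw":-0.6,"x":0,"y":-3.4,"z":2.85,"yaw":0},{"claw":-0.6,"x":0,"y":-4.0,"z":3.36,"yaw":0},{"claw":-0.6,"x":0,"y":-4.0,"z":3.36,"yaw":0}])

```text
clock: 3.57
ee_pos: [0.4997, -0.102, 0.2378]
ee_rot: [0.509, 0.493, -0.492, -0.506]
wrist_force: [1.2, -0.6, 0.2]
width: 0.0476
```

```bash
python3 go.py .52 .15 .28 88.3 .395 .33 .27 88.3 .395 .33 .1 88.3
python3 - <<'E'
from h import *
a=env.capture('wrist')[:,:,::-1];b=env.capture('scene')[:,:,::-1]
o=np.zeros((600,800,3),np.uint8);o[:300,:480]=cv2.resize(a,(480,300));o[300:600,:480]=cv2.resize(b[60:260,170:490],(480,300))
cv2.imwrite('pics/w2.png',o[:,:480])
E
```

```text
t 3.57 pos [ 0.4997 -0.102   0.2378] F [ 1.2 -0.6  0.2] w 0.0476
x y z yaw [ 1.01e+01 -1.70e+00 -5.10e-01 -1.00e-02]
x y z yaw [ 1.714e+01 -1.330e+00  4.720e+00 -1.000e-02]
x y z yaw [ 1.715e+01  5.470e+00  4.750e+00 -1.000e-02]
```

View pics/w2.png

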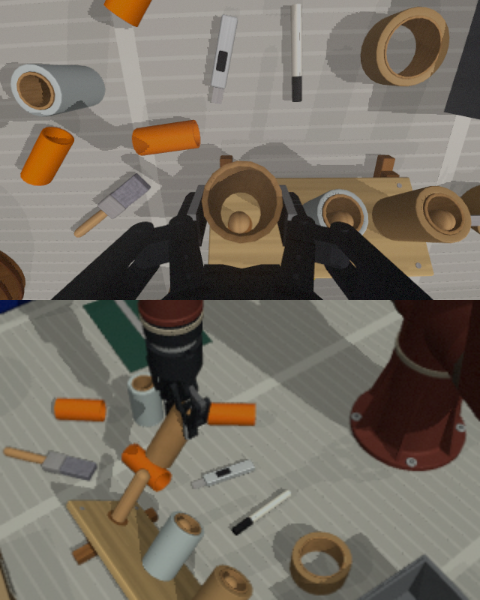

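The core is clear of its peg and held tilted in the fingers, at wrist (240,200). Next it goes to the bin.

Emit:
arm_command(rows=[{"claw":-0.6,"x":0,"y":-1.3,"z":1.0,"yaw":0},{"claw":-0.6,"x":1.2,"y":-1.6,"z":2.0,"yaw":0},{"claw":-0.6,"x":2.6,"y":-1.6,"z":2.7,"yaw":0},{"claw":-0.6,"x":4.1,"y":-1.6,"z":3.2,"yaw":0},{"claw":-0.6,"x":5.7,"y":-1.6,"z":3.6,"yaw":0},{"claw":-0.6,"x":7.3,"y":-1.6,"z":3.9,"yaw":0},{"claw":-0.6,"x":8.9,"y":-1.6,"z":4.2,"yaw":0},{"claw":-0.6,"x":10.5,"y":-1.6,"z":4.5,"yaw":0}])

```text
clock: 4.33
ee_pos: [0.3952, 0.1662, 0.2737]
ee_rot: [-0.508, -0.492, 0.492, 0.508]
wrist_force: [2.1, 0.1, -0.1]
width: 0.0473
```

Emit:
arm_command(rows=[{"claw":-0.6,"x":1.6,"y":0,"z":0.2,"yaw":0},{"claw":-0.6,"x":3.2,"y":0,"z":0.4,"yaw":0},{"claw":-0.6,"x":4.8,"y":0,"z":0.5,"yaw":0},{"claw":-0.6,"x":6.2,"y":0,"z":0.5,"yaw":0},{"claw":-0.6,"x":6.7,"y":0,"z":0.5,"yaw":0},{"claw":-0.6,"x":6.7,"y":0,"z":0.5,"yaw":0}])

```text
clock: 4.83
ee_pos: [0.388, 0.3347, 0.2729]
ee_rot: [-0.507, -0.493, 0.493, 0.507]
wrist_force: [-0.2, -1.1, -0.5]
width: 0.0474
```

```bash
python3 go.py .385 .333 .09 88.3
python3 - <<'E'
from h import *
o=env.observe();a=env.capture('wrist')[:,:,::-1].copy()
X=[[.396+i*.1,.331+j*.08,.11] for i in(-1,1) for j in(-1,1)]
for u in proj('wrist',X,o): cv2.circle(a,tuple(int(v) for v in u),4,(0,255,0),1)
cv2.imwrite('pics/w3.png',a)
E
```

```text
t 4.83 pos [0.388  0.3347 0.2729] F [-0.2 -1.1 -0.5] w 0.0474
x y z yaw [-0.07  7.32  0.11  0.02]
```

View pics/w3.png

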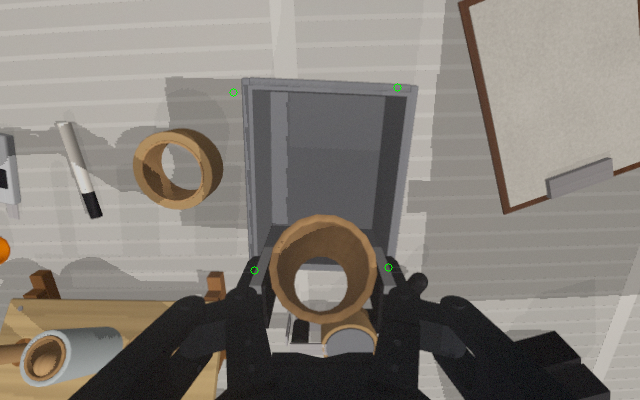

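The bin's robot-side rim runs from (245,80) to (415,88), and its centre is about 7 mm further +y than I predicted. The core hangs over the bin interior. I'll lower and release.

Emit:
arm_command(rows=[{"claw":-0.6,"x":0.1,"y":1.4,"z":0.1,"yaw":0},{"claw":-0.6,"x":0.1,"y":2.8,"z":0.1,"yaw":0},{"claw":-0.6,"x":0.1,"y":4.2,"z":0.1,"yaw":0},{"claw":-0.6,"x":0.1,"y":5.4,"z":0.1,"yaw":0},{"claw":-0.6,"x":0.1,"y":6.4,"z":0.1,"yaw":0},{"claw":-0.6,"x":0.1,"y":7.1,"z":0.1,"yaw":0},{"claw":-0.6,"x":0.1,"y":7.3,"z":0.1,"yaw":0},{"claw":-0.6,"x":0.1,"y":7.3,"z":0.1,"yaw":0}])

```text
clock: 5.55
ee_pos: [0.3851, 0.3328, 0.0906]
ee_rot: [-0.508, -0.491, 0.493, 0.508]
wrist_force: [1.0, 0.3, -0.9]
width: 0.0475
```

Emit:
arm_command(rows=[{"claw":0.9,"x":0,"y":0,"z":0,"yaw":0},{"claw":0.9,"x":0,"y":0,"z":0,"yaw":0},{"claw":0.9,"x":0,"y":0,"z":0,"yaw":0},{"claw":0.9,"x":0,"y":0,"z":0,"yaw":0},{"claw":0.9,"x":0,"y":0,"z":0,"yaw":0},{"claw":0.9,"x":0,"y":0,"z":0,"yaw":0},{"claw":0.9,"x":0,"y":0,"z":0,"yaw":0},{"claw":0.9,"x":0,"y":0,"z":0,"yaw":0}])

```text
clock: 6.22
ee_pos: [0.3857, 0.3346, 0.0918]
ee_rot: [0.508, 0.492, -0.492, -0.508]
wrist_force: [0.2, -0.9, -0.5]
width: 0.0807
```

Emit:
arm_command(rows=[{"claw":0.9,"x":0,"y":-1.4,"z":0,"yaw":0},{"claw":0.9,"x":0,"y":-2.8,"z":0,"yaw":0},{"claw":0.9,"x":0,"y":-4.2,"z":0,"yaw":0},{"claw":0.9,"x":0,"y":-5.6,"z":0,"yaw":0},{"claw":0.9,"x":0,"y":-7.0,"z":0,"yaw":0},{"claw":0.9,"x":0,"y":-7.5,"z":0,"yaw":0}])

```text
clock: 6.72
ee_pos: [0.387, 0.3354, 0.2841]
ee_rot: [0.508, 0.494, -0.49, -0.507]
wrist_force: [0.3, -0.3, 0.7]
width: 0.0811
```

```bash
python3 go.py .385 -.05 .28 88.3 .43 -.32 .25 88.3
python3 - <<'E'
from h import *
a=env.capture('wrist')[:,:,::-1].copy()
cv2.imwrite('pics/w4.png',cv2.resize(a,(480,300)))
E
```

```text
t 6.72 pos [0.387  0.3354 0.2841] F [ 0.3 -0.3  0.7] w 0.0811
x y z yaw [-1.541e+01  1.100e-01 -3.900e-01 -1.000e-02]
x y z yaw [-2.615e+01  1.290e+00 -2.520e+00 -1.000e-02]
```

View pics/w4.png

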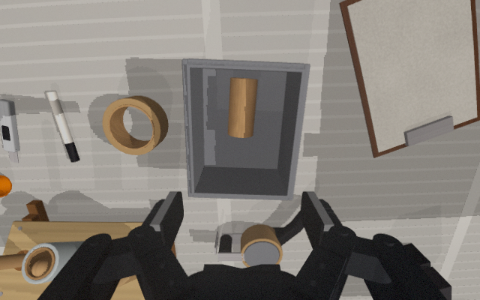

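The core lies in the bin, at (243,107) in the picture. Now to the full roll.

Emit:
arm_command(rows=[{"claw":1,"x":-26.1,"y":0,"z":-1.5,"yaw":0},{"claw":1,"x":-26.1,"y":0,"z":-1.5,"yaw":0},{"claw":1,"x":-26.1,"y":0,"z":-1.5,"yaw":0},{"claw":1,"x":-26.1,"y":0,"z":-1.5,"yaw":0},{"claw":1,"x":-26.1,"y":0,"z":-1.5,"yaw":0},{"claw":1,"x":-26.1,"y":0,"z":-1.5,"yaw":0},{"claw":1,"x":-26.1,"y":0,"z":-1.5,"yaw":0},{"claw":1,"x":-26.1,"y":0,"z":-1.5,"yaw":0}])

```text
clock: 7.43
ee_pos: [0.3939, -0.0005, 0.279]
ee_rot: [0.508, 0.492, -0.492, -0.508]
wrist_force: [0.2, -1.0, -0.2]
width: 0.0857
```

Emit:
arm_command(rows=[{"claw":1,"x":-13.2,"y":0,"z":-1.0,"yaw":0},{"claw":1,"x":-13.2,"y":0,"z":-1.0,"yaw":0},{"claw":1,"x":-13.2,"y":0,"z":-1.0,"yaw":0},{"claw":1,"x":-13.2,"y":0,"z":-1.0,"yaw":0},{"claw":1,"x":-13.2,"y":0,"z":-1.0,"yaw":0},{"claw":1,"x":-13.2,"y":0,"z":-1.0,"yaw":0},{"claw":1,"x":-13.2,"y":0,"z":-1.0,"yaw":0},{"claw":1,"x":-13.2,"y":0,"z":-1.0,"yaw":0}])

```text
clock: 8.1
ee_pos: [0.4088, -0.3316, 0.2786]
ee_rot: [-0.508, -0.492, 0.492, 0.508]
wrist_force: [1.2, 0.5, 0.0]
width: 0.0854
```

```bash
python3 go.py .427 -.360 .18 88.3
python3 - <<'E'
from h import *
o=env.observe();a=env.capture('wrist')[:,:,::-1].copy()
b=cv2.cvtColor(a,cv2.COLOR_BGR2HSV)
print(proj('wrist',[[.427,-.36,.1],[.427,-.36,0]],o).round(0).tolist())
cv2.imwrite('pics/w5.png',a)
E
```

```text
t 8.1 pos [ 0.4088 -0.3316  0.2786] F [1.2 0.5 0. ] w 0.0854
x y z yaw [-1.11  3.94 -0.76 -0.02]
[[297.0, 193.0], [303.0, 172.0]]
```

View pics/w5.png

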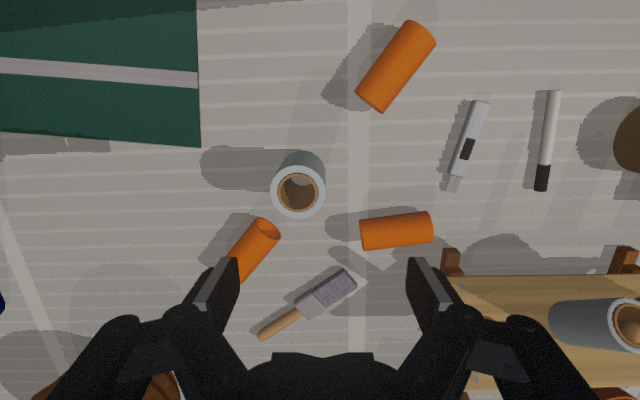

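The roll's top centre is at (298,192), against a prediction of (297,193). I'll descend and grip it at about 75 mm height.

Emit:
arm_command(rows=[{"claw":1,"x":-0.8,"y":1.0,"z":-0.6,"yaw":0},{"claw":1,"x":-1.12,"y":2.2,"z":-0.75,"yaw":0},{"claw":1,"x":-1.12,"y":3.6,"z":-0.75,"yaw":0},{"claw":1,"x":-1.12,"y":5.0,"z":-0.75,"yaw":0},{"claw":1,"x":-1.12,"y":6.4,"z":-0.75,"yaw":0},{"claw":1,"x":-1.12,"y":7.8,"z":-0.75,"yaw":0},{"claw":1,"x":-1.12,"y":8.7,"z":-0.75,"yaw":0},{"claw":1,"x":-1.12,"y":8.95,"z":-0.75,"yaw":0}])

```text
clock: 8.82
ee_pos: [0.4251, -0.3554, 0.0512]
ee_rot: [-0.505, -0.492, 0.492, 0.51]
wrist_force: [-0.6, 0.3, -0.3]
width: 0.0855
```

Emit:
arm_command(rows=[{"claw":0.1,"x":0,"y":0,"z":0,"yaw":0},{"claw":0.1,"x":0,"y":0,"z":0,"yaw":0},{"claw":0.1,"x":0,"y":0,"z":0,"yaw":0},{"claw":0.1,"x":0,"y":0,"z":0,"yaw":0},{"claw":0.1,"x":0,"y":0,"z":0,"yaw":0},{"claw":0.1,"x":0,"y":0,"z":0,"yaw":0}], squeeze=25)

```text
clock: 9.32
ee_pos: [0.4276, -0.3581, 0.0562]
ee_rot: [0.508, 0.492, -0.492, -0.507]
wrist_force: [-1.3, 0.2, -2.7]
width: 0.0673
```

Emit:
arm_command(rows=[{"claw":0.1,"x":0,"y":-0.8,"z":0,"yaw":0},{"claw":0.1,"x":0,"y":-1.6,"z":0,"yaw":0},{"claw":0.1,"x":0,"y":-2.4,"z":0,"yaw":0},{"claw":0.1,"x":0,"y":-3.6,"z":0,"yaw":0},{"claw":0.1,"x":0,"y":-5.0,"z":0,"yaw":0},{"claw":0.1,"x":0,"y":-6.4,"z":0,"yaw":0},{"claw":0.1,"x":0,"y":-7.8,"z":0,"yaw":0},{"claw":0.1,"x":0,"y":-8.8,"z":0,"yaw":0}])

```text
clock: 9.98
ee_pos: [0.4276, -0.3581, 0.2791]
ee_rot: [0.509, 0.492, -0.492, -0.506]
wrist_force: [1.5, -1.2, -2.2]
width: 0.0671
```

```bash
python3 go.py .5 -.107 .28 88.3
```

```text
t 9.98 pos [ 0.4276 -0.3581  0.2791] F [ 1.5 -1.2 -2.2] w 0.0671
x y z yaw [ 1.013e+01 -5.000e-02 -2.590e+00 -1.000e-02]
```

Emit:
arm_command(rows=[{"claw":0.1,"x":1.2,"y":0,"z":-0.7,"yaw":0},{"claw":0.1,"x":2.6,"y":0,"z":-1.5,"yaw":0},{"claw":0.1,"x":4.0,"y":0,"z":-2.3,"yaw":0},{"claw":0.1,"x":5.4,"y":0,"z":-3.1,"yaw":0},{"claw":0.1,"x":6.8,"y":0,"z":-3.9,"yaw":0},{"claw":0.1,"x":8.2,"y":0,"z":-4.7,"yaw":0},{"claw":0.1,"x":9.4,"y":0,"z":-5.4,"yaw":0},{"claw":0.1,"x":10.25,"y":0.2,"z":-6.0,"yaw":0}])

```text
clock: 10.65
ee_pos: [0.5864, -0.1034, 0.2716]
ee_rot: [0.508, 0.493, -0.492, -0.507]
wrist_force: [0.8, 0.0, -2.0]
width: 0.0667
```

Emit:
arm_command(rows=[{"claw":0.1,"x":0,"y":0.2,"z":0,"yaw":0},{"claw":0.1,"x":0,"y":0.4,"z":0,"yaw":0},{"claw":0.1,"x":0,"y":0.4,"z":0,"yaw":0}])

```text
clock: 10.9
ee_pos: [0.5843, -0.1063, 0.2594]
ee_rot: [-0.507, -0.492, 0.493, 0.508]
wrist_force: [-0.7, 0.0, -2.6]
width: 0.0665
```

```bash
python3 go.py .585 -.106 .24 88.3
python3 - <<'E'
from h import *
o=env.observe();a=env.capture('wrist')[:,:,::-1].copy();b=env.capture('scene')[:,:,::-1];c=env.capture('top')[:,:,::-1]
P=[.5825,-.106,.1658];T=[.5745,-.106,.1754];F=[.642,-.108,.095]
for n in('wrist','scene','top'):print(n,proj(n,[P,T,F],o).round(1).tolist())
O=np.zeros((600,800,3),np.uint8)
f=lambda im,s:cv2.resize(im,s,interpolation=cv2.INTER_CUBIC)
O[:300,:400]=f(a[150:300,220:420],(400,300));O[:400,400:]=f(b[130:230,210:310],(400,400));O[300:600,:400]=f(c[120:195,320:420],(400,300))
cv2.imwrite('pics/w6.png',O)
E
```

```text
t 10.9 pos [ 0.5843 -0.1063  0.2594] F [-0.7  0.  -2.6] w 0.0665
x y z yaw [ 0.01  0.78 -0.03 -0.01]
wrist [[322.0, 201.1], [321.7, 195.7], [321.8, 229.8]]
scene [[263.4, 178.7], [265.7, 174.7], [246.8, 206.4]]
top [[360.5, 160.1], [360.8, 162.2], [359.4, 145.8]]
```

View pics/w6.png

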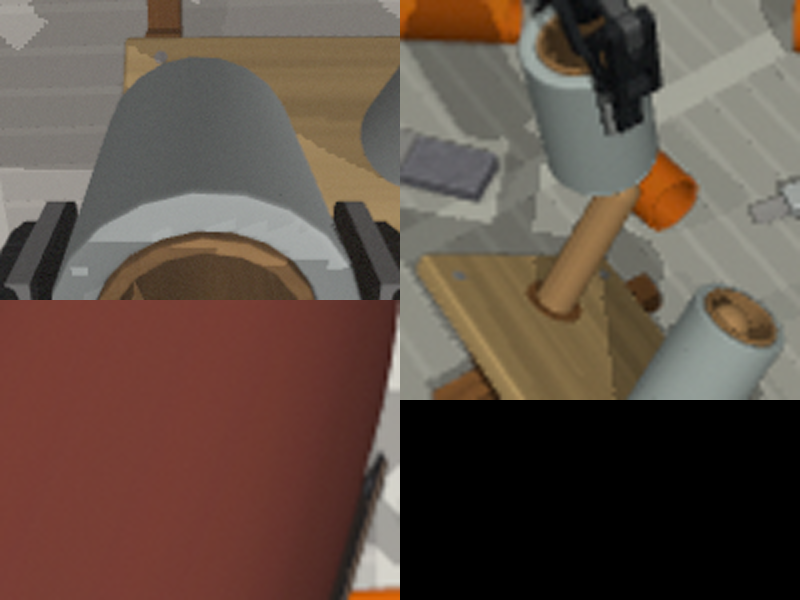

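The scene crop shows the peg foot at (249,205) and its shaft at (265,179), about 2 px (3 mm) towards the robot from my prediction. The roll hangs straight just over the tip. I'll work out the hook-and-tilt path: the far rim goes behind the tip, then the roll swings 40° about it.

```bash
cat > path.py <<'E'
from go import *
def tgt(th,k,C=(.5795,.1658),bias=.002,g=.075,y=-.105):
    t=np.radians(th);a=np.array([-np.sin(t),np.cos(t)]);b=np.array([np.cos(t),np.sin(t)])
    n=np.array([.766,.643]);d=np.array([.643,-.766])
    G=np.array(C)+(.0125-bias)*n+k*d-.02*b+g*a
    return [G[0],y-.03*(G[0]-C[0]),G[1]-.0187]
if __name__=='__main__':
    o=env.observe();print(o['ee_pos'].round(4),o['wrist_force'].round(1))
    for th,k,bi in((0,.012,0),(0,.02,.0),(5,.021,.002),(10,.023,.002),(15,.025,.002),(20,.028,.002),(25,.032,.002),(30,.038,.002),(35,.045,.002),(40,.052,.002),(40,.06,0),(40,.07,0),(40,.08,0),(40,.09,0)):
        T=tgt(th,k,bias=bi);print(th,k,np.round(T,4),units(T,88.3,o))
E
python3 path.py
```

```text
[ 0.5847 -0.1073  0.2608] [ 0.7 -0.1 -1.7]
0 0.012 [ 0.5768 -0.1049  0.2209] [ 0.09  1.59  0.32 -0.02]
0 0.02 [ 0.5819 -0.1051  0.2148] [ 0.09  1.84  0.11 -0.02]
5 0.021 [ 0.5746 -0.1049  0.2107] [ 0.09  2.    0.41 -0.02]
10 0.023 [ 0.5696 -0.1047  0.2066] [ 0.09  2.17  0.6  -0.02]
15 0.025 [ 0.5649 -0.1046  0.202 ] [ 0.09  2.35  0.79 -0.02]
20 0.028 [ 0.5611 -0.1044  0.196 ] [ 0.08  2.59  0.95 -0.02]
25 0.032 [ 0.5583 -0.1044  0.1889] [ 0.08  2.88  1.06 -0.02]
30 0.038 [ 0.5572 -0.1043  0.1797] [ 0.08  3.24  1.1  -0.02]
35 0.045 [ 0.5571 -0.1043  0.1693] [ 0.08  3.66  1.11 -0.02]
40 0.052 [ 0.5574 -0.1043  0.1586] [ 0.08  4.09  1.09 -0.02]
40 0.06 [ 0.5641 -0.1045  0.1538] [ 0.09  4.28  0.82 -0.02]
40 0.07 [ 0.5706 -0.1047  0.1461] [ 0.09  4.59  0.57 -0.02]
40 0.08 [ 0.577  -0.1049  0.1385] [ 0.09  4.89  0.31 -0.02]
40 0.09 [ 0.5834 -0.1051  0.1308] [ 0.09  5.2   0.05 -0.02]
```

Emit:
arm_command(rows=[{"claw":0.1,"x":0.08,"y":0.3,"z":0.1,"yaw":0},{"claw":0.1,"x":0.08,"y":0.7,"z":0.1,"yaw":0},{"claw":0.1,"x":0.08,"y":1.1,"z":0.1,"yaw":0},{"claw":0.1,"x":0.08,"y":1.4,"z":0.1,"yaw":0},{"claw":0.1,"x":0.08,"y":1.65,"z":0.1,"yaw":0},{"claw":0.1,"x":0.08,"y":1.8,"z":0.1,"yaw":0},{"claw":0.1,"x":0.08,"y":1.8,"z":0.1,"yaw":0}])

```text
clock: 11.63
ee_pos: [0.5822, -0.1042, 0.2143]
ee_rot: [-0.507, -0.492, 0.493, 0.508]
wrist_force: [-0.0, -1.1, -2.3]
width: 0.067
```

```bash
python3 path.py
```

```text
[ 0.5822 -0.1042  0.2143] [-0.  -1.1 -2.3]
0 0.012 [ 0.5768 -0.1049  0.2209] [-0.04 -0.26  0.21 -0.01]
0 0.02 [ 0.5819 -0.1051  0.2148] [-0.04 -0.02  0.01 -0.01]
5 0.021 [ 0.5746 -0.1049  0.2107] [-0.04  0.14  0.3  -0.01]
10 0.023 [ 0.5696 -0.1047  0.2066] [-0.04  0.31  0.5  -0.01]
15 0.025 [ 0.5649 -0.1046  0.202 ] [-0.04  0.5   0.69 -0.01]
20 0.028 [ 0.5611 -0.1044  0.196 ] [-0.04  0.73  0.84 -0.01]
25 0.032 [ 0.5583 -0.1044  0.1889] [-0.04  1.02  0.95 -0.01]
30 0.038 [ 0.5572 -0.1043  0.1797] [-0.04  1.39  1.   -0.01]
35 0.045 [ 0.5571 -0.1043  0.1693] [-0.04  1.8   1.   -0.01]
40 0.052 [ 0.5574 -0.1043  0.1586] [-0.04  2.23  0.98 -0.01]
40 0.06 [ 0.5641 -0.1045  0.1538] [-0.04  2.42  0.72 -0.01]
40 0.07 [ 0.5706 -0.1047  0.1461] [-0.04  2.73  0.46 -0.01]
40 0.08 [ 0.577  -0.1049  0.1385] [-0.04  3.04  0.2  -0.01]
40 0.09 [ 0.5834 -0.1051  0.1308] [-0.04  3.34 -0.06 -0.01]
```

No contact yet, as expected. I'll swing to about 20°, then check.

Emit:
arm_command(rows=[{"claw":0.1,"x":0,"y":0.07,"z":0.15,"yaw":0},{"claw":0.1,"x":0,"y":0.14,"z":0.3,"yaw":0},{"claw":0.1,"x":0,"y":0.22,"z":0.4,"yaw":0},{"claw":0.1,"x":0,"y":0.31,"z":0.5,"yaw":0},{"claw":0.1,"x":0,"y":0.4,"z":0.6,"yaw":0},{"claw":0.1,"x":0,"y":0.5,"z":0.7,"yaw":0},{"claw":0.1,"x":0,"y":0.73,"z":0.84,"yaw":0},{"claw":0.1,"x":0,"y":0.73,"z":0.84,"yaw":0}])

```text
clock: 12.3
ee_pos: [0.5616, -0.104, 0.1969]
ee_rot: [0.508, 0.492, -0.492, -0.507]
wrist_force: [5.4, -2.6, -3.1]
width: 0.0664
```

```bash
python3 path.py | sed -n '1p;7,$p'
python3 - <<'E'
from h import *
o=env.observe();a=env.capture('wrist')[:,:,::-1].copy();b=env.capture('scene')[:,:,::-1]
O=np.zeros((400,800,3),np.uint8)
f=lambda im,s:cv2.resize(im,s,interpolation=cv2.INTER_CUBIC)
O[:300,:400]=f(a[150:300,220:420],(400,300));O[:400,400:]=f(b[120:220,210:310],(400,400))
cv2.imwrite('pics/w7.png',O)
E
```

```text
[ 0.5616 -0.104   0.1969] [ 5.4 -2.6 -3.1]
20 0.028 [ 0.5611 -0.1044  0.196 ] [-0.02  0.04  0.02 -0.01]
25 0.032 [ 0.5583 -0.1044  0.1889] [-0.02  0.32  0.13 -0.01]
30 0.038 [ 0.5572 -0.1043  0.1797] [-0.02  0.69  0.18 -0.01]
35 0.045 [ 0.5571 -0.1043  0.1693] [-0.02  1.1   0.18 -0.01]
40 0.052 [ 0.5574 -0.1043  0.1586] [-0.02  1.53  0.17 -0.01]
40 0.06 [ 0.5641 -0.1045  0.1538] [-0.02  1.73 -0.1  -0.01]
40 0.07 [ 0.5706 -0.1047  0.1461] [-0.02  2.03 -0.36 -0.01]
40 0.08 [ 0.577  -0.1049  0.1385] [-0.02  2.34 -0.62 -0.01]
40 0.09 [ 0.5834 -0.1051  0.1308] [-0.02  2.65 -0.87 -0.01]
```

View pics/w7.png

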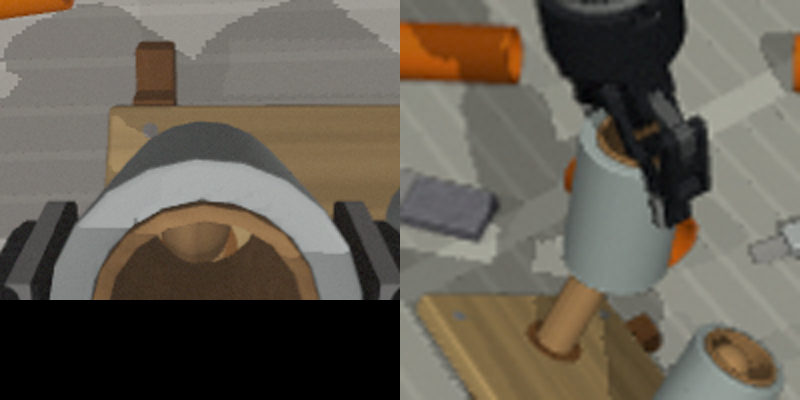

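The roll has tilted on its pads, and the peg tip shows inside the hole at crop (200,240). Contact force is about 6 N. I'll continue the path.

Emit:
arm_command(rows=[{"claw":0.1,"x":0,"y":0.16,"z":0.1,"yaw":0},{"claw":0.1,"x":0,"y":0.32,"z":0.16,"yaw":0},{"claw":0.1,"x":0,"y":0.5,"z":0.2,"yaw":0},{"claw":0.1,"x":0,"y":0.69,"z":0.22,"yaw":0},{"claw":0.1,"x":0,"y":0.9,"z":0.22,"yaw":0},{"claw":0.1,"x":0,"y":1.1,"z":0.22,"yaw":0},{"claw":0.1,"x":0,"y":1.3,"z":0.22,"yaw":0},{"claw":0.1,"x":0,"y":1.5,"z":0.2,"yaw":0}])

```text
clock: 13.07
ee_pos: [0.5564, -0.1034, 0.159]
ee_rot: [-0.507, -0.492, 0.492, 0.508]
wrist_force: [0.8, -2.7, 3.0]
width: 0.0665
```

```bash
python3 path.py | sed -n '1p;10,$p'
python3 - <<'E'
from h import *
o=env.observe();a=env.capture('wrist')[:,:,::-1].copy();b=env.capture('scene')[:,:,::-1]
O=np.zeros((400,800,3),np.uint8)
f=lambda im,s:cv2.resize(im,s,interpolation=cv2.INTER_CUBIC)
O[:300,:400]=f(a[150:300,220:420],(400,300));O[:400,400:]=f(b[120:220,210:310],(400,400))
cv2.imwrite('pics/w8.png',O)
E
```

```text
[ 0.5564 -0.1034  0.159 ] [ 0.8 -2.7  3. ]
35 0.045 [ 0.5571 -0.1043  0.1693] [-0.04 -0.42 -0.03 -0.01]
40 0.052 [ 0.5574 -0.1043  0.1586] [-0.04  0.01 -0.04 -0.01]
40 0.06 [ 0.5641 -0.1045  0.1538] [-0.04  0.21 -0.31 -0.01]
40 0.07 [ 0.5706 -0.1047  0.1461] [-0.04  0.51 -0.57 -0.01]
40 0.08 [ 0.577  -0.1049  0.1385] [-0.04  0.82 -0.82 -0.01]
40 0.09 [ 0.5834 -0.1051  0.1308] [-0.03  1.13 -1.08 -0.01]
```

View pics/w8.png

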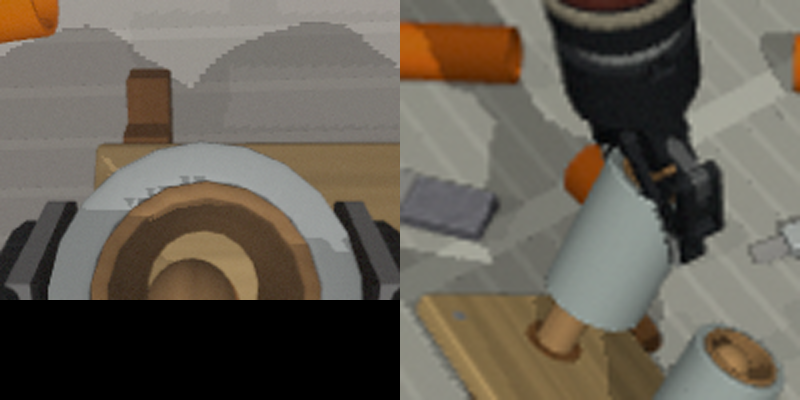

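The roll is now tilted in line with the peg and half on, with the tip at crop (195,275) in the hole. I'll slide it down along the peg.

Emit:
arm_command(rows=[{"claw":0.1,"x":-0.03,"y":0.2,"z":-0.25,"yaw":0},{"claw":0.1,"x":-0.03,"y":0.4,"z":-0.45,"yaw":0},{"claw":0.1,"x":-0.03,"y":0.6,"z":-0.62,"yaw":0},{"claw":0.1,"x":-0.03,"y":0.8,"z":-0.79,"yaw":0},{"claw":0.1,"x":-0.03,"y":0.95,"z":-0.92,"yaw":0},{"claw":0.1,"x":-0.03,"y":1.1,"z":-1.05,"yaw":0},{"claw":0.1,"x":-0.03,"y":1.2,"z":-1.13,"yaw":0},{"claw":0.1,"x":-0.03,"y":1.2,"z":-1.13,"yaw":0}])

```text
clock: 13.83
ee_pos: [0.5814, -0.1049, 0.1289]
ee_rot: [-0.506, -0.49, 0.494, 0.51]
wrist_force: [-15.1, -0.2, 11.3]
width: 0.0667
```

The push meets about 18 N along the board normal, so the roll looks seated. I'll release and retreat straight up.

Emit:
arm_command(rows=[{"claw":1,"x":0,"y":0,"z":0,"yaw":0},{"claw":1,"x":0,"y":0,"z":0,"yaw":0},{"claw":1,"x":0,"y":0,"z":0,"yaw":0},{"claw":1,"x":0,"y":0,"z":0,"yaw":0},{"claw":1,"x":0,"y":0,"z":0,"yaw":0},{"claw":1,"x":0,"y":0,"z":0,"yaw":0}])

```text
clock: 14.33
ee_pos: [0.5851, -0.1051, 0.1298]
ee_rot: [0.508, 0.492, -0.492, -0.508]
wrist_force: [0.3, -1.1, 1.2]
width: 0.0852
```

Emit:
arm_command(rows=[{"claw":1,"x":0,"y":-0.6,"z":0,"yaw":0},{"claw":1,"x":0,"y":-1.4,"z":0,"yaw":0},{"claw":1,"x":0,"y":-2.4,"z":0,"yaw":0},{"claw":1,"x":0,"y":-3.6,"z":0,"yaw":0},{"claw":1,"x":0,"y":-4.8,"z":0,"yaw":0},{"claw":1,"x":0,"y":-6.0,"z":0,"yaw":0},{"claw":1,"x":0,"y":-6.0,"z":0,"yaw":0}])

```text
clock: 14.92
ee_pos: [0.5872, -0.1058, 0.2858]
ee_rot: [0.51, 0.494, -0.491, -0.505]
wrist_force: [0.2, -0.4, 0.0]
width: 0.0855
```

Emit:
arm_command(rows=[{"claw":1,"x":0,"y":0,"z":1.4,"yaw":0},{"claw":1,"x":0,"y":0,"z":2.8,"yaw":0},{"claw":1,"x":0,"y":0,"z":4.2,"yaw":0},{"claw":1,"x":0,"y":0,"z":5.2,"yaw":0},{"claw":1,"x":0,"y":0,"z":5.2,"yaw":0}])

```text
clock: 15.33
ee_pos: [0.4509, -0.1004, 0.28]
ee_rot: [-0.507, -0.492, 0.492, 0.508]
wrist_force: [1.7, -0.0, 0.9]
width: 0.0853
```

```bash
python3 go.py .45 -.1 .28 88.3
python3 - <<'E'
from h import *
o=env.observe();a=env.capture('wrist')[:,:,::-1].copy();b=env.capture('scene')[:,:,::-1];c=env.capture('top')[:,:,::-1]
F=np.array([.639,-.1065,.095]);p=np.array([-.643,.019,.766]);x=np.array([.766,-.023,.643])
E=F+.1*p-.0075*x
for n in('wrist','scene','top'):print(n,proj(n,[E,F+.105*p],o).round(1).tolist())
O=np.zeros((600,800,3),np.uint8)
f=lambda im,s:cv2.resize(im,s,interpolation=cv2.INTER_CUBIC)
O[:250,:400]=f(a,(400,250));O[:400,400:]=f(b[150:280,210:340],(400,400));O[250:600,:400]=f(c[100:275,130:400],(400,350))[:350]
cv2.imwrite('pics/w9.png',O)
E
```

```text
t 15.33 pos [ 0.4509 -0.1004  0.28  ] F [ 1.7 -0.   0.9] w 0.0853
x y z yaw [ 0.02 -0.    0.04 -0.01]
wrist [[321.6, 303.3], [321.6, 311.0]]
scene [[268.4, 176.2], [267.1, 174.5]]
top [[359.7, 165.4], [360.1, 163.4]]
```

View pics/w9.png

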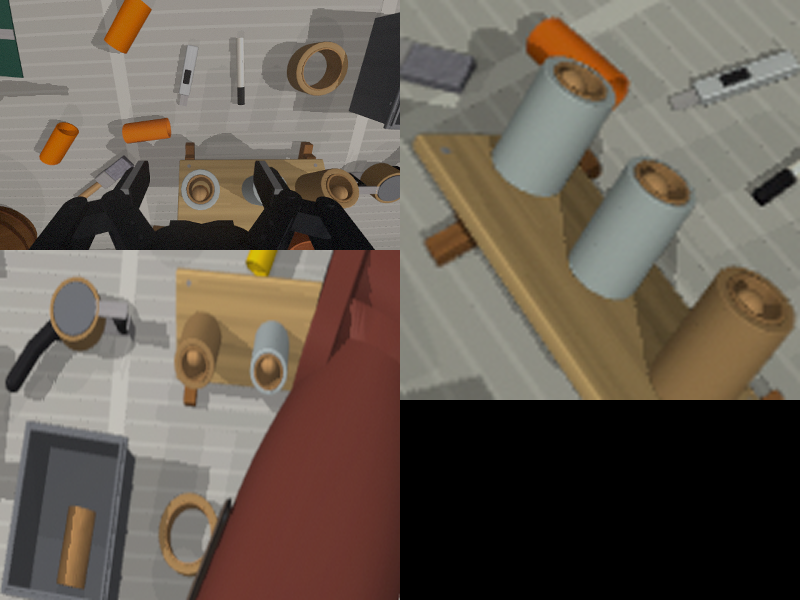

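The roll hangs parallel to its neighbour. Its end centre is at scene (268.5,176), against (268.4,176.2) predicted for fully seated. The core lies in the bin. I'll hand it in.

```bash
python3 -c "
from bench import env
print(env.close_job())"
```

```text
the job is handed in; nothing more can be done
None
```

The job is done and handed in. The bare core is in the grey bin, and the full film roll hangs on the right-hand (-y) peg it freed. Handing in returns no verdict, so the result rests on my own checks.

- **Core:** I drew it off along the peg's line and released it low inside the bin. The last pictures show it lying flat on the bin floor.
- **Film roll:** I gripped it upright, hooked its far rim behind the peg tip to tilt it 40°, and slid it down until it pushed back with about 18 N along the peg. Then I let go and backed off.
- **Last checks:** The roll's end centre was at scene pixel (268.5, 176), against (268.4, 176.2) computed for fully seated. Wrist force after backing off was about 2 N or less (noise level), and the clock read 15.3 s of the 67 s allowed. The other two rolls, the tape gun, tape roll, marker and knife look unmoved. I judged that by eye and did not measure it; the brush was only partly visible in the last picture.
- **Disagreements:** Early position estimates differed between cameras by 2–5 mm for the rolls, the peg and the roll ends, and by up to about 12 mm for the bin. I corrected for these from close-up pictures before acting. No check failed.

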